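Unclamp the mixer arm and hold it level over its stand

TASK

Turn both red clamp knobs on the grey storage dock anticlockwise to their stops, then lift the mixer arm out by its balance point (the yellow band) and carry it to the white stand without letting it tip. Finish while still holding it there, level and still, about 4 cm clear above the stand, with the blue head over the round seat and the bar's tail over the fork, ready to be lowered. Leave everything else on the bench where it is.

Things in the scene. Friction and masses are not known exactly. Their poses are not given: they have to be found in the camera images.
- dock: grey storage dock fixed to the bench: plate 290 x 110 x 10 mm, with a round seat and a black U fork that carry the mixer arm 30 mm above the bench, and two clamp knobs. Origin on the bench straight below the stored arm's balance point; x along the stored arm towards its head, z up. Place, yaw and side (left or right) vary
- knob_tail_grip (a point): centre of the red grip bar of the knob beside the arm's bar, 82 mm above the bench, at dock x = -60, y = -42 mm. Grip bar 34 mm long (this frame's x, towards its steel claw), 12 mm thick (y), 22 mm high; turns about the vertical through this point. A red disc, 26 mm across, lies 9 to 14 mm below this point; the claw further down reaches over the bar
- knob_tail (a joint): angle of that knob: 0 clamped (claw across the bar), grows anticlockwise seen from above, end stop at 1.4 rad (claw clear, alongside the bar). Starts between 0 and 0.25. Light friction, 0.05 N m, stays where it is left
- knob_head_grip (a point): the same for the clamp knob beyond the blue head, on the arm's centre line at dock x = +130 mm, y = 0; same sizes and height; its claw reaches back over the head's flange
- knob_head (a joint): angle of that knob, as for knob_tail: 0 clamped, anticlockwise to the end stop at 1.4 rad
- balance (a point): balance point of the loose mixer arm, mid-height of its bar, 42 mm above the bench when stored; under a 30 mm yellow band. x along the bar to the head, z up. Aluminium bar 18 mm wide, 24 high, x = -155 to 62 mm; blue head 52 mm across, 36 high at x = 62 on a flange 68 mm across, 8 high. Undersides 12 mm below this point; 20 mm free below them. 0.4 to 0.8 kg. Lifts straight up once both knobs are open
- head (a point): centre of the underside of the arm's head flange, 62 mm from the balance point towards the head
- tail (a point): point on the underside of the arm's bar, 125 mm from the balance point towards the tail, which belongs over the fork
- mixer_arm: the loose mixer arm; origin on its underside below the balance point, x along the bar to the head, z up
- stand: white mixer stand fixed to the bench: plate 250 x 90 x 10 mm with a black U fork and a round black seat on steel posts. Origin on the bench straight below where the arm's balance point belongs; x from the fork towards the seat, z up. Highest point (fork tines) 66 mm above the bench. Place and yaw vary, on the other side from the dock
- stand_seat (a point): centre of the top of the stand's round seat (56 mm across), 55 mm above the bench, 62 mm from the stand's origin along its x. The arm's head belongs over it
- stand_fork (a point): bottom of the stand's U fork, 55 mm above the bench, 125 mm from the stand's origin along its -x; fork tines rise to 66 mm. The arm's tail belongs over it
- petri: small petri dish, 57 mm across, 15 mm high; bystander, origin at the centre of its underside
- cup_red: specimen cup with red lid, 62 mm across, 65 mm high; bystander, origin at the centre of its underside
- cup_blue: specimen cup with blue lid, 62 mm across, 65 mm high; bystander, origin at the centre of its underside
- reagent: clear reagent bottle with white cap, 44 mm across, 120 mm high; bystander, origin at the centre of its underside
- pen: white and black marker pen, 135 mm long, 17 mm wide; bystander, origin at the centre of its underside
- tape: roll of beige tape, 98 mm across, 25 mm high; bystander, origin at the centre of its underside

How it is judged:
By the outcome, as a careful person would: the job done as asked, in the order asked, and still so for the second after the job is handed in, while the arm keeps its last pose, push and grip.
It also fails if it takes over 58 s, if anything falls off the work surface, if the arm or the gripper's body presses on something with over 40 N, if the wrist force passes 120 N, or if a joint passes its speed limit or range.

ROBOT

A 7-joint arm with a two-finger parallel gripper is mounted at the origin on a cart in front of the work surface, level with it; the furniture and walls round the work are solid. World frame = base frame: x ahead of the robot, y to its left, z up, the work surface at z = 0. Lengths are in m, angles in rad, forces in N, time in s.
With the tool pointing down it reaches from about 0.4 to 0.85 m from the base axis. Payload 10.4 kg.
Tool frame: the origin (TCP) lies between the finger pads; the fingertips stand 17 mm ahead of it and the grasp point (between the pads) lies 2 mm behind it; z points along the fingers, y is the direction in which the jaws open and shut (so a half turn about z gives the same grasp; the last joint's range is limited). The gripper opens to 85 mm and grips with 20 to 120 N. Pads are 22 mm wide; open, the fingers measure 114 mm over their backs; the gripper's body (76 mm by 85 mm) begins 54 mm behind the grasp point. The pads swing forward as they close: fully open they stand 13 mm farther back than shut.
Start: joints at [-1.238, 0.332, -0.065, 1.46, 0.022, 1.35, -0.088], TCP at [0.218, 0.586, 0.248] pointing down, gripper open.
Joint ranges: [-2.6, 2.6], [-0.5, 2.12], [-1.47, 1.34], [0.16, 2.42], [-1.27, 4.41], [0.06, 2.06], [-2.6, 2.6]. Speed limits (rad/s): [2.22, 2.22, 2.79, 2.79, 3.14, 3.14, 3.14].

INTERFACE

Orientations are given as a unit quaternion [x, y, z, w].
In Python, from workcell import manip gives the robot as it stands.
- The arm moves only by the tool jog_arm, never from a script. Its argument "steps" is one flat list of numbers, 5 for each row, row after row: the finger opening in m, from 0 to 0.0854, then the shift along the tool's x, y, z in m, then the turn about the tool's z in rad. In form: [gripper, x, y, z, twist, gripper, x, y, z, twist, ...]. A call has exactly 10 rows; each row is the pose to reach, as a shift and turn from the pose commanded when the call began, along the tool's axes at that moment; what a row does not reach only later rows make up. A row lasts 1/10 s, in which the tool goes at most 50 mm and 8.59 degrees, less where a joint would pass 70% of its speed; a pose out of reach is approached as far as the arm can. A call with a gripper value outside its range is refused whole. The fingers move at their own pace and stop on an object; "grip_force" is the grip in N (left out, the last holds). Time passes only in rows, so rows that repeat a pose let the fingers close, or fill a call up. It gives the time, the measured TCP pose, the force and the opening at its end, in the units of the state.
- manip.get_obs(): the state, without advancing time (a new reading comes with each control period).
- manip.camera(name): name is "scene" or "side" or "wrist"; returns (picture, depth): 384x512x3 uint8, red, green, blue; 384x512 float32, m along the optical axis (not along the pixel's ray), 0 where there is no reading.
- manip.calibration(name): a dict with "mtx" (3x3 intrinsics, pixels), "k1" (the pictures are not rectified: a ray, as slopes to the right and down, at radius r is drawn at 1 + k1 r^2 times it, then the intrinsics apply), "world_to_cam" (4x4, takes a point from world to camera coordinates). Camera axes: x right, y down, z forward; pixel columns grow to the right and rows downward; lengths in m; the calibration is good to about 2 mm. A picture is of the moment at which its call begins: read the wrist's pose just before it. calibration takes no time and is no camera call; for the wrist camera it gives the pose at the moment of the call.
- manip.hand_in(): hands the job in, once; it reports no verdict.
The state is a dict: "clock": time; "joint_pos": joint angles; "joint_velocities": joint speeds; "tau": joint torques, N m; "position": TCP position; "ee_rot": TCP orientation; "ft_force": force on the tool from outside, world axes, zero at the start; "torque": the same for the moment, N m; "grip_width": opening from 0.0 (shut) to 1.0 (fully open).
Only numpy, scipy, OpenCV 4.12 (cv2) and the standard library are available. Lean on these libraries where they do the work, as an engineer would, in place of code of your own. Each camera call takes 0.05 s, during which the arm holds its last target.

## Working session

There is one attempt and no reset: what is moved stays moved. The work goes in short steps, Python scripts to look and compute and a tool call to move; the robot and the scene stay as the last step left them, time stands still between calls to the robot, and variables do not carry over. Pictures are saved under pics/ and viewed, and the job is handed in when it is done.

Besides the shell and the picture viewer there is one more tool, called after ">>>" as a command line: name --argument value ..., lists and objects as JSON in quotes. jog_arm: Moves the arm, as the interface text tells. Its arguments: {"type":"object","properties":{"steps":{"type":"array"},"grip_force":{"type":"number"}},"required":["steps"]}

```bash
mkdir -p pics
cat > h.py <<'E'
import numpy as np, cv2
from workcell import manip
from scipy.spatial.transform import Rotation as R
def snap(name,fn):
    cal=manip.calibration(name); im,d=manip.camera(name)
    cv2.imwrite('pics/%s.png'%fn,im[:,:,::-1]); np.savez('pics/%s.npz'%fn,im=im,d=d,mtx=cal['mtx'],k1=cal['k1'],T=cal['world_to_cam'])
def ray(fn,u,v):
    z=np.load('pics/%s.npz'%fn); K=z['mtx'];k=float(z['k1'])
    x=np.array([(u-K[0,2])/K[0,0],(v-K[1,2])/K[1,1]]);s=x.copy()
    for _ in range(20): s=x/(1+k*(s@s))
    Ti=np.linalg.inv(z['T']); o=Ti[:3,3]; return o,Ti[:3,:3]@np.array([s[0],s[1],1.])
def atz(fn,u,v,h):
    o,r=ray(fn,u,v); return o+r*(h-o[2])/r[2]
def atd(fn,u,v):
    z=np.load('pics/%s.npz'%fn); o,r=ray(fn,u,v); return o+r*float(z['d'][int(round(v)),int(round(u))])
def proj(fn,p):
    z=np.load('pics/%s.npz'%fn); T=z['T'];K=z['mtx'];k=float(z['k1'])
    c=T[:3,:3]@np.asarray(p)+T[:3,3]; s=c[:2]/c[2]; s=s*(1+k*(s@s)); return K[:2,:2]@s+K[:2,2]
def crop(fn,u0,v0,u1,v1,s,out):
    im=cv2.imread('pics/%s.png'%fn)[v0:v1,u0:u1]; cv2.imwrite('pics/%s.png'%out,cv2.resize(im,None,fx=s,fy=s,interpolation=cv2.INTER_CUBIC))
E
python3 - <<'E'
from h import *
np.set_printoptions(precision=4,suppress=True)
for n in ['scene','side','wrist']: snap(n,n+'0')
o=manip.get_obs()
for k in o: print(k,np.round(o[k],4))
E
```

```text
clock 0.15
joint_pos [-1.2376  0.3327 -0.0647  1.4607  0.0216  1.3499 -0.0885]
joint_velocities [-0.0004 -0.0034  0.0002 -0.0027 -0.0006  0.0011 -0.0006]
tau [  0.0015 -62.5822   0.0498 -39.1857   0.0163   0.0075  -0.    ]
position [0.2176 0.5856 0.2477]
ee_rot [ 0.1769  0.9842 -0.0005 -0.0001]
ft_force [-0.5998  0.9075  0.1638]
torque [ 0.0185 -0.0132  0.0133]
grip_width 1.0
```

View pics/scene0.png

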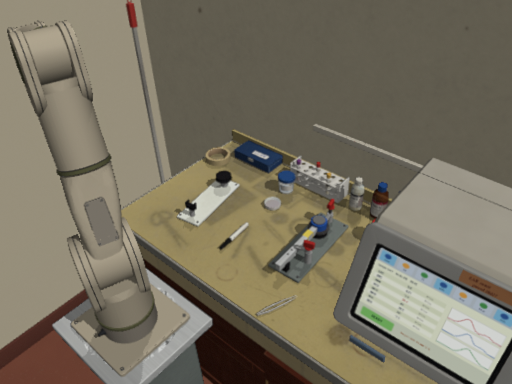

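View pics/side0.png

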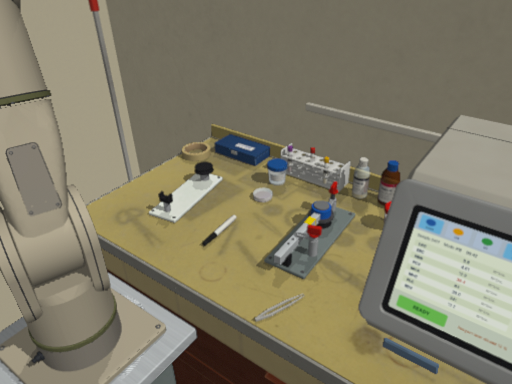

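View pics/wrist0.png

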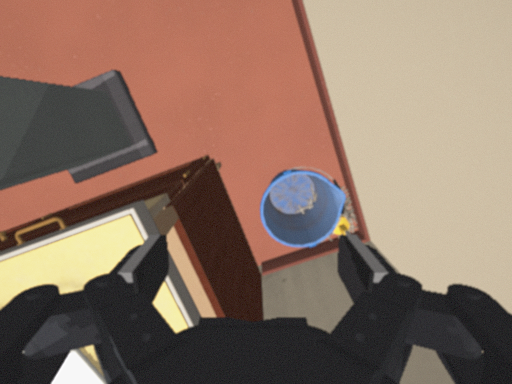

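Run:
```python
from h import *
crop('scene0',260,185,360,285,6,'c1'); crop('side0',255,170,365,280,6,'c2'); crop('scene0',165,150,305,260,5,'c3'); crop('side0',140,150,280,250,5,'c4')
```

```text
(no output)
```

View pics/c1.png

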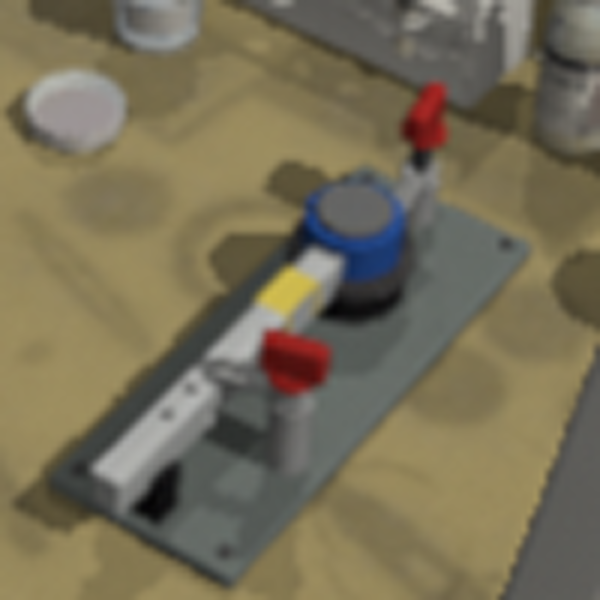

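View pics/c2.png

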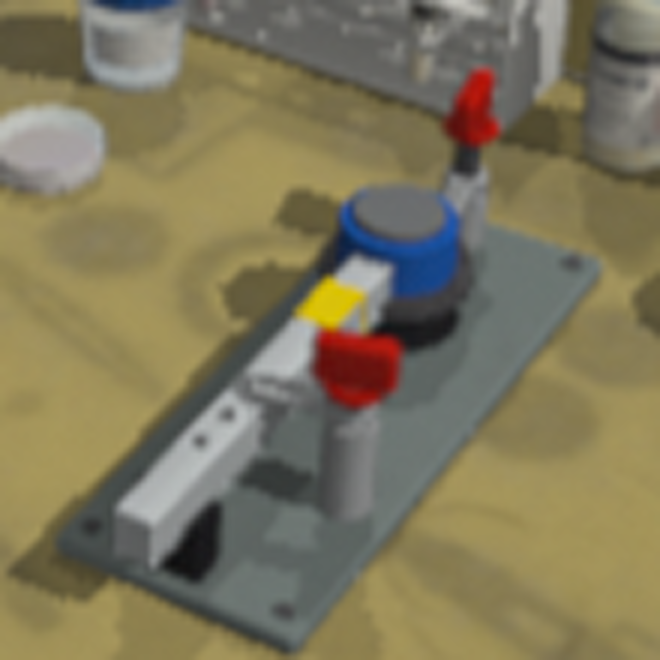

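View pics/c3.png

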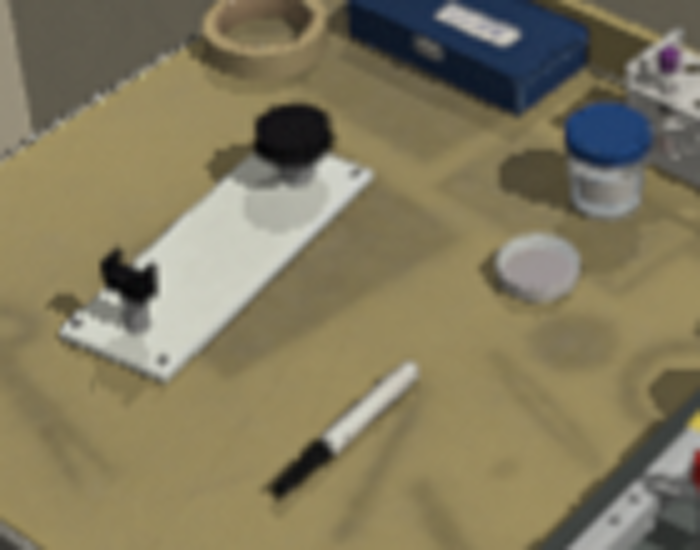

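View pics/c4.png

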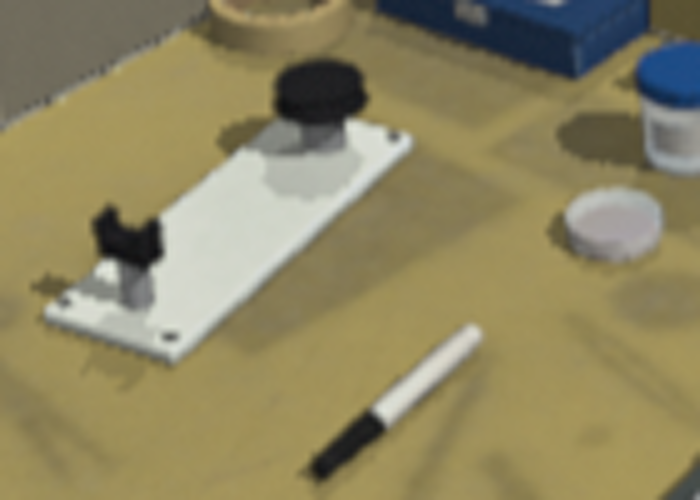

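```bash
cat > m.py <<'E'
from h import *
np.set_printoptions(precision=4,suppress=True)
def q(fn,s,u0,v0,pts):
    for n,x,y,h in pts:
        u=(x+.5)/s-.5+u0; v=(y+.5)/s-.5+v0
        print(fn,n,atz(fn,u,v,h)[:2],atd(fn,u,v))
q('scene0',6,260,185,[('nl',52,480,.01),('nr',232,578,.01),('fr',530,245,.01),('fl',362,168,.01),('band',290,290,.054),('tailend',113,476,.054),('headtop',355,210,.074),('kt',297,350,.093),('kh',432,105,.093),('petri',77,105,.015)])
q('side0',6,255,170,[('nl',62,542,.01),('nr',295,645,.01),('fr',600,262,.01),('band',333,303,.054),('tailend',136,518,.054),('headtop',402,212,.074),('kt',358,348,.093),('kh',478,95,.093),])
q('scene0',5,165,150,[('nl',62,332,.01),('nr',165,378,.01),('fr',372,176,.01),('fl',255,140,.01),('seat',294,132,.055),('forkL',112,258,.066),('forkR',150,280,.066),('pen1',275,490,.01),('pen2',412,370,.01),('blue',607,130,.065)])
q('side0',5,140,150,[('nl',47,312,.01),('nr',175,358,.01),('fr',412,140,.01),('seat',321,88,.055),('forkL',108,212,.066),('forkR',152,235,.066)])
E
python3 m.py
```

```text
scene0 nl [ 0.3856 -0.1629] [ 0.3941 -0.1557 -0.0026]
scene0 nr [ 0.3916 -0.2685] [ 0.3935 -0.2672  0.0073]
scene0 fr [ 0.6765 -0.2572] [ 0.6856 -0.2527  0.0006]
scene0 fl [ 0.6714 -0.1512] [ 0.6726 -0.1505  0.0087]
scene0 band [ 0.5295 -0.2009] [ 0.5273 -0.2023  0.0566]
scene0 tailend [ 0.3757 -0.2088] [ 0.3771 -0.2077  0.052 ]
scene0 headtop [ 0.5806 -0.204 ] [ 0.5898 -0.1984  0.0642]
scene0 kt [ 0.465  -0.2488] [ 0.4648 -0.249   0.0933]
scene0 kh [ 0.6552 -0.2003] [ 0.6594 -0.1979  0.089 ]
scene0 petri [0.6096 0.0029] [0.6084 0.0019 0.0163]
side0 nl [ 0.3811 -0.1638] [ 0.3824 -0.1629  0.0086]
side0 nr [ 0.3853 -0.2682] [ 0.3881 -0.2667  0.0069]
side0 fr [ 0.6722 -0.2557] [ 0.6837 -0.2512  0.0012]
side0 band [ 0.5253 -0.2001] [ 0.5229 -0.2013  0.056 ]
side0 tailend [ 0.3687 -0.2072] [ 0.3697 -0.2065  0.0529]
side0 headtop [ 0.5736 -0.2043] [ 0.5809 -0.2006  0.0683]
side0 kt [ 0.4606 -0.2469] [ 0.4645 -0.2449  0.0896]
side0 kh [ 0.6467 -0.2001] [ 0.6489 -0.1991  0.0915]
scene0 nl [0.3586 0.21  ] [0.3614 0.214  0.0058]
scene0 nr [0.3713 0.1234] [0.3717 0.1239 0.0095]
scene0 fr [0.6133 0.1614] [0.6132 0.1613 0.0101]
scene0 fl [0.591  0.2582] [0.5589 0.2221 0.0462]
scene0 seat [0.5751 0.1983] [0.5744 0.1974 0.0558]
scene0 forkL [0.3915 0.1859] [0.3943 0.1898 0.062 ]
scene0 forkR [0.392  0.1502] [0.4003 0.161  0.0545]
scene0 pen1 [ 0.3445 -0.0027] [ 0.3444 -0.003   0.0103]
scene0 pen2 [0.4784 0.0031] [0.4753 0.0001 0.0141]
scene0 blue [0.7046 0.0186] [0.7008 0.0157 0.0686]
side0 nl [0.3553 0.2111] [0.3554 0.2113 0.0099]
side0 nr [0.366  0.1223] [0.3718 0.1296 0.0032]
side0 fr [0.6094 0.1632] [0.6185 0.1716 0.0025]
side0 seat [0.5696 0.1977] [0.5697 0.1978 0.0549]
side0 forkL [0.3898 0.1882] [0.3909 0.1896 0.0649]
side0 forkR [0.3876 0.152 ] [0.3938 0.1595 0.0597]
```

Run:
```python
from h import *
H=np.full((24,26),-1.0)
for fn in ['scene0','side0']:
    z=np.load('pics/%s.npz'%fn);d=z['d'];K=z['mtx'];k=float(z['k1'])
    vv,uu=np.mgrid[0:384,0:512]
    p=cv2.undistortPoints(np.stack([uu,vv],-1).reshape(-1,1,2).astype(float),K,np.array([k,0,0,0.])).reshape(-1,2)
    dd=d.reshape(-1); c=np.c_[p*dd[:,None],dd]; Ti=np.linalg.inv(z['T']); w=c@Ti[:3,:3].T+Ti[:3,3]; w=w[dd>0]
    i=np.floor((w[:,0]-.30)/.025).astype(int); j=np.floor((.25-w[:,1])/.025).astype(int)
    m=(i>=0)&(i<24)&(j>=0)&(j<26)&(w[:,2]<.6)
    np.maximum.at(H,(i[m],j[m]),w[m,2])
print('cols y from .25 down by .025, mm')
print('     '+' '.join('%4d'%(250-25*j-12) for j in range(26)))
for i in range(23,-1,-1): print('%4d '%(300+25*i+12)+' '.join('%4d'%(1000*h) if h>-.9 else '   .' for h in H[i]))
# knob red pts orientation
z=np.load('pics/side0.npz');im=z['im'].astype(int)
```

```text
cols y from .25 down by .025, mm
      238  213  188  163  138  113   88   63   38   13  -12  -37  -62  -87 -112 -137 -162 -187 -212 -237 -262 -287 -312 -337 -362 -387
 887    .    .    .    .    .    .    .    .    .    .    .    .    .    .    .    .    .    .    .    .    .    .    .    .    .    .
 862  164  209  387  366  104    .  245    .   85   77    .    .    .    .    .    .    .  327    .    .    .    .    .    .    .    .
 837  593  598  598  599  599  599  599  599  598  599  599  599  599  599  599  599  599  599  599  599  599  599  599  599  599  599
 812   52   53   51   54   50   51   51   48   79  210  222  225  222  222  222  222  223  224  224  222  221  222  222  222  224  223
 787   42   42   42   42   45    4    4    .   91   94   64   94   90   65   95   66   80   79  123  123   94  133  133   94  130    .
 762   42   41   43   43   41   36    0    .   92   95   65   64   63   82   96   68   81   67  124  123    3  129  132   89    .    .
 737   41   41   42   41   42    6    4    0   66   67    4    4    4    6    4    3    4    5    4    4    4    4    2   
[... 1607 characters left out ...]
    5    5    5    4    3
 412    3   12   62   66   16    3    4    2    6   17   18    4    3    4    4    6   12   56   57   35   17    5    5    5    4    4
 387    4   16   70   67   15    8    4    3    3   18   19    3    5    5    3    3   15   56   57   13   15    4    6    5    5    3
 362    4   18   15   14   13   11    2    5    3   17   18    5    4    5    4    4    6   55   54    5    6    5    6    5    5    3
 337    4    3    5    4    4    3    3    4    5   14   15    4    4    7    5    5    9    6    5    5    5   10    5    4    4    4
 312    4    3    4    4    3    4    4    3    4    5    5    4    5    6    6    6    6    6    6    4   12   12    6    4    3    7
```

>>> jog_arm --steps '[0.085,-0.02,-0.015,0,0.06,0.085,-0.055,-0.04,0,0.18,0.085,-0.095,-0.07,0,0.3,0.085,-0.135,-0.1,0,0.42,0.085,-0.175,-0.13,0,0.54,0.085,-0.215,-0.16,0,0.66,0.085,-0.255,-0.19,0,0.78,0.085,-0.295,-0.22,0,0.9,0.085,-0.335,-0.247,0,1.0,0.085,-0.371,-0.274,0,1.065]'

```text
clock: 1.15
position: [0.4709, 0.1976, 0.2484]
ee_rot: [0.654, 0.757, 0.0, 0.0]
ft_force: [0.4, 1.3, -1.1]
grip_width: 0.997
```

```bash
cat > st.py <<'E'
from h import *
np.set_printoptions(precision=4,suppress=True)
def st():
    o=manip.get_obs(); r=R.from_quat(o['ee_rot']).as_matrix()
    print('t %.2f pos'%o['clock'],np.round(o['position'],4),'psi %.4f'%np.arctan2(r[1,1],r[0,1]),'tilt',r[:2,2].round(4),'F',np.round(o['ft_force'],1),'M',np.round(o['torque'],2),'w %.4f'%(o['grip_width']*.0854),'q',np.round(o['joint_pos'],2))
    return np.array(o['position']),r
def to(x,y,z,psi):
    p,r=st(); d=r.T@(np.array([x,y,z])-p); c=np.arctan2(r[1,1],r[0,1])
    print('shift',d.round(4),'twist %.4f'%-((psi-c+np.pi)%(2*np.pi)-np.pi))
if __name__=='__main__': st()
E
python3 -c "
from st import *
to(.46,-.22,.25,.15)"
```

```text
t 1.15 pos [0.4709 0.1976 0.2484] psi 0.1454 tilt [0.0003 0.0003] F [ 0.4  1.3 -1.1] M [ 0.03 -0.01 -0.01] w 0.0851 q [-0.8   0.07  0.33  1.78 -0.02  1.3  -0.32]
shift [-0.4116 -0.0713 -0.0017] twist -0.0046
```

```bash
python3 -c "
from st import *
snap('wrist','w1')"
```

```text
(no output)
```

View pics/w1.png

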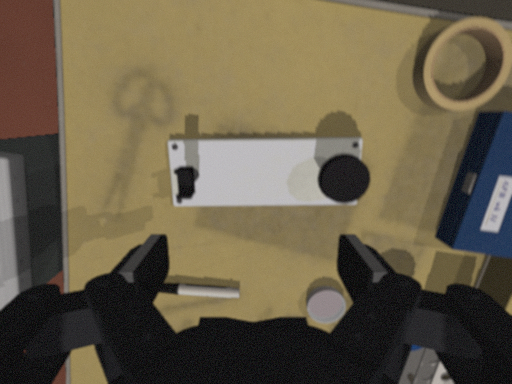

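```bash
python3 -c "
from st import *
crop('w1',160,130,375,215,3.7,'c5')"
```

```text
(no output)
```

View pics/c5.png

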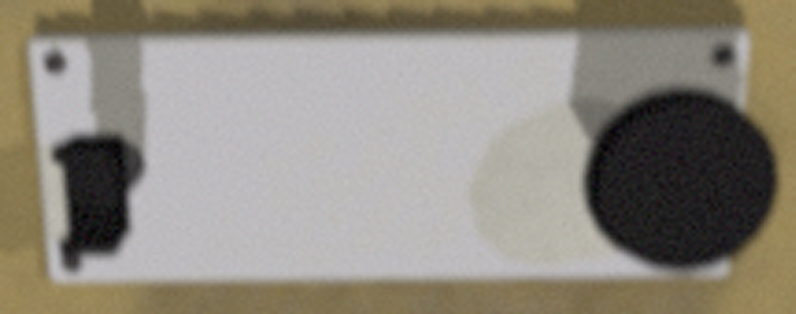

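>>> jog_arm --steps '[0.06,-0.02,-0.003,0,0,0.06,-0.06,-0.01,0,0,0.06,-0.105,-0.018,0,0,0.06,-0.15,-0.026,0,0,0.06,-0.195,-0.034,0,0,0.06,-0.24,-0.042,0,0,0.06,-0.285,-0.05,0,0,0.06,-0.33,-0.058,0,0,0.06,-0.375,-0.066,0,0,0.06,-0.412,-0.071,0,0]'

```text
clock: 2.2
position: [0.4607, -0.2205, 0.2485]
ee_rot: [0.652, 0.758, 0.0, 0.0]
ft_force: [1.6, -0.0, 0.2]
grip_width: 0.705
```

```bash
python3 -c "
from st import *
st()
snap('wrist','w2')"
```

```text
t 2.20 pos [ 0.4607 -0.2205  0.2485] psi 0.1491 tilt [0.0007 0.0001] F [ 1.6 -0.   0.2] M [ 0.08 -0.02 -0.01] w 0.0602 q [-0.38  0.07  0.78  1.79 -0.05  1.3   0.56]
```

View pics/w2.png

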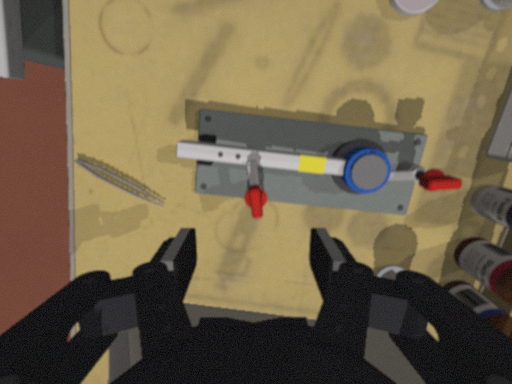

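```bash
python3 -c "
from st import *
crop('w2',170,100,300,230,6,'c6')
crop('w2',290,110,470,220,4.4,'c7')
crop('w2',360,140,470,220,7,'c8')
"
```

```text
(no output)
```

View pics/c6.png

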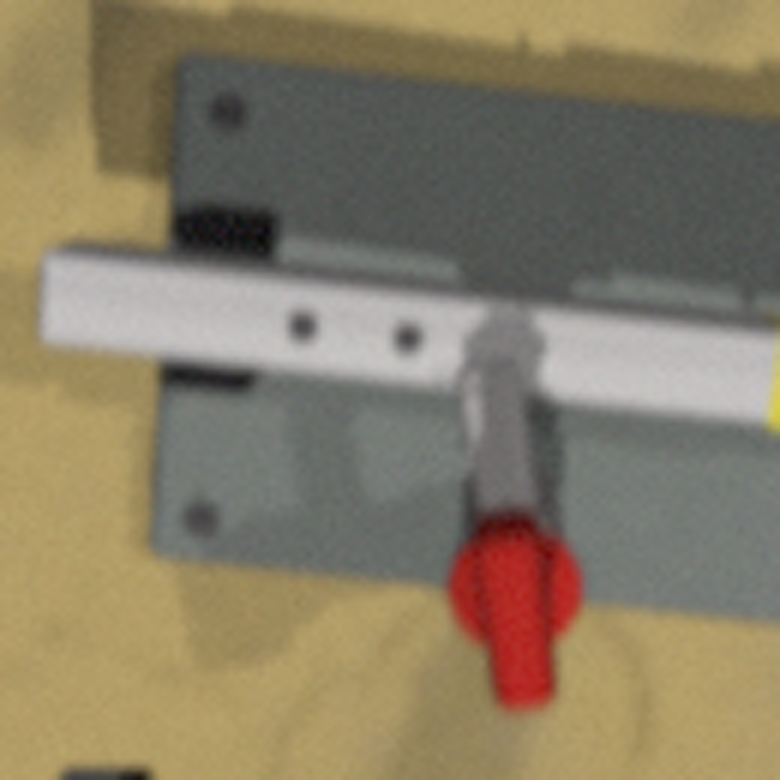

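View pics/c7.png

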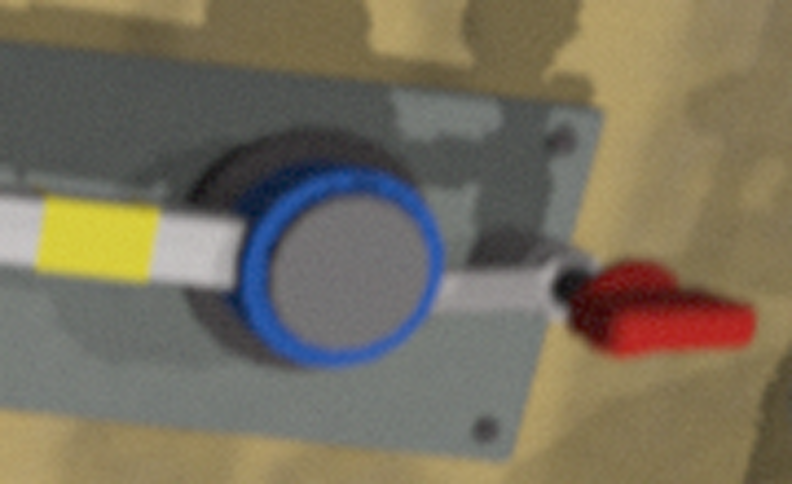

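View pics/c8.png

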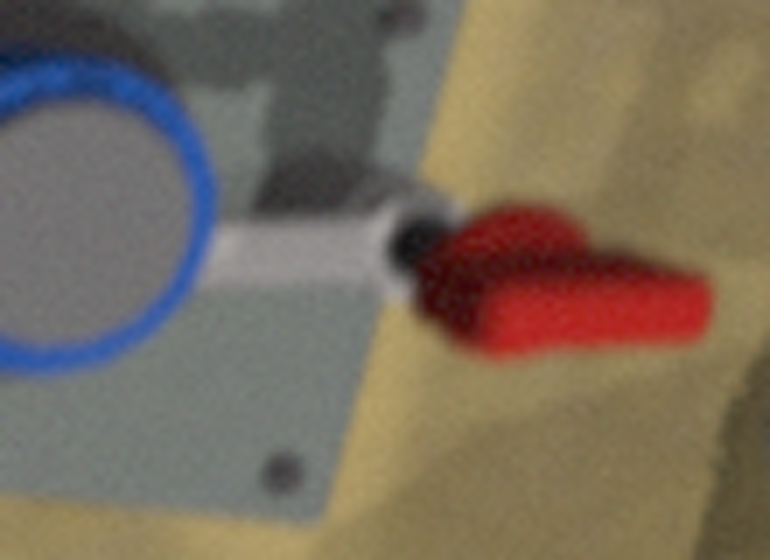

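Run:
```python
from m import q
print('-----')
q('w2',6,170,100,[('ktA',508,535,.093),('ktB',525,703,.093),('ktc',517,619,.093),('nl',180,55,.01),('nr',155,550,.01),('te1',48,250,.054),('te2',43,345,.054)])
q('w2',7,360,140,[('khA',485,330,.093),('khB',710,308,.093),('khc',597,318,.093),('headc',45,215,.066)])
q('w2',4.4,290,110,[('fl',603,108,.01),('fr',510,460,.01),('band',98,240,.054)])
q('w1',3.7,160,130,[('seat',681,178,.055),('tip1',62,152,.066),('tip2',70,262,.066),('nl',30,36,.01),('nr',52,280,.01),('fl',748,30,.01),('fr',728,276,.01)])
from h import *
print(np.linalg.inv(np.load('pics/w2.npz')['T']))
```

```text
scene0 nl [ 0.3856 -0.1629] [ 0.3941 -0.1557 -0.0026]
scene0 nr [ 0.3916 -0.2685] [ 0.3935 -0.2672  0.0073]
scene0 fr [ 0.6765 -0.2572] [ 0.6856 -0.2527  0.0006]
scene0 fl [ 0.6714 -0.1512] [ 0.6726 -0.1505  0.0087]
scene0 band [ 0.5295 -0.2009] [ 0.5273 -0.2023  0.0566]
scene0 tailend [ 0.3757 -0.2088] [ 0.3771 -0.2077  0.052 ]
scene0 headtop [ 0.5806 -0.204 ] [ 0.5898 -0.1984  0.0642]
scene0 kt [ 0.465  -0.2488] [ 0.4648 -0.249   0.0933]
scene0 kh [ 0.6552 -0.2003] [ 0.6594 -0.1979  0.089 ]
scene0 petri [0.6096 0.0029] [0.6084 0.0019 0.0163]
side0 nl [ 0.3811 -0.1638] [ 0.3824 -0.1629  0.0086]
side0 nr [ 0.3853 -0.2682] [ 0.3881 -0.2667  0.0069]
side0 fr [ 0.6722 -0.2557] [ 0.6837 -0.2512  0.0012]
side0 band [ 0.5253 -0.2001] [ 0.5229 -0.2013  0.056 ]
side0 tailend [ 0.3687 -0.2072] [ 0.3697 -0.2065  0.0529]
side0 headtop [ 0.5736 -0.2043] [ 0.5809 -0.2006  0.0683]
side0 kt [ 0.4606 -0.2469] [ 0.4645 -0.2449  0.0896]
side0 kh [ 0.6467 -0.2001] [ 0.6489 -0.1991  0.0915]
scene0 nl [0.3586 0.21  ] [0.3614 0.214  0.0058]
scene0 nr [0.3713 0.1234] [0.3717 0.1239 0.0095]
scene0 fr [0.613
[... 1177 characters left out ...]
] [ 0.6534 -0.1961  0.0928]
w2 headc [ 0.5825 -0.1967] [ 0.583  -0.1969  0.0648]
w2 fl [ 0.6696 -0.1486] [ 0.676  -0.1485 -0.0005]
w2 fr [ 0.6747 -0.2557] [ 0.6817 -0.2589 -0.0012]
w2 band [ 0.525  -0.2005] [ 0.525  -0.2005  0.054 ]
w1 seat [0.5744 0.2073] [0.5747 0.2072 0.0541]
w1 tip1 [0.3858 0.1903] [0.3859 0.1904 0.0661]
w1 tip2 [0.3908 0.1563] [0.3783 0.1368 0.0108]
w1 nl [0.3586 0.2156] [0.3583 0.2155 0.0092]
w1 nr [0.3722 0.1287] [0.372  0.1284 0.0092]
w1 fl [0.6011 0.2531] [ 0.6055  0.2527 -0.0014]
w1 fr [0.6158 0.1659] [ 0.6203  0.1631 -0.0005]
[[ 0.9889  0.143   0.0396  0.4495]
 [ 0.1483 -0.9531 -0.2636 -0.1535]
 [ 0.0001  0.2666 -0.9638  0.3735]
 [ 0.      0.      0.      1.    ]]
```

```bash
sed -i "s/^q(/if __name__=='__main__': q(/" m.py; python3 -c "
from st import *
to(.4665,-.2443,.094,.25)"
```

```text
t 2.25 pos [ 0.4598 -0.226   0.2487] psi 0.1440 tilt [ 0.0011 -0.0025] F [-3.2 -3.1  0.6] M [-0.14  0.22 -0.  ] w 0.0600 q [-0.37  0.08  0.79  1.79 -0.05  1.3   0.57]
shift [-0.0186  0.0039  0.1548] twist -0.1060
```

```bash
python3 -c "
from st import *
for i in range(5):
    st(); snap('wrist','w3_%d'%i)
st()"
```

```text
t 2.25 pos [ 0.4598 -0.226   0.2487] psi 0.1440 tilt [ 0.0011 -0.0025] F [-3.2 -3.1  0.6] M [-0.14  0.22 -0.  ] w 0.0600 q [-0.37  0.08  0.79  1.79 -0.05  1.3   0.57]
t 2.30 pos [ 0.4601 -0.2233  0.2484] psi 0.1432 tilt [-0.    -0.002] F [ 0.1  0.2 -0.5] M [ 0.03 -0.01 -0.05] w 0.0597 q [-0.38  0.07  0.78  1.79 -0.05  1.3   0.56]
t 2.35 pos [ 0.4606 -0.2205  0.2482] psi 0.1456 tilt [-0.0006 -0.0008] F [ 0.4  1.1 -0.6] M [ 0.06 -0.    0.  ] w 0.0598 q [-0.38  0.07  0.78  1.79 -0.05  1.3   0.56]
t 2.40 pos [ 0.4611 -0.2185  0.248 ] psi 0.1485 tilt [-0.0007  0.    ] F [ 1.1  0.6 -0.6] M [ 0.03 -0.04  0.01] w 0.0600 q [-0.38  0.07  0.78  1.79 -0.05  1.3   0.56]
t 2.45 pos [ 0.4614 -0.2174  0.248 ] psi 0.1505 tilt [-0.0006  0.0004] F [-0.4  0.2  0.5] M [ 0.05 -0.01 -0.03] w 0.0599 q [-0.38  0.07  0.78  1.79 -0.05  1.3   0.56]
t 2.50 pos [ 0.4616 -0.2169  0.248 ] psi 0.1516 tilt [-0.0004  0.0006] F [0.1 0.2 0.1] M [-0.    0.05 -0.  ] w 0.0598 q [-0.38  0.07  0.78  1.79 -0.05  1.3   0.56]
```

```bash
python3 -c "
from st import *
a=cv2.imread('pics/w3_4.png'); 
crop('w3_4',170,100,300,230,4,'a'); crop('w3_4',360,140,470,220,5,'b')
A=cv2.imread('pics/a.png');B=cv2.imread('pics/b.png')
c=np.zeros((max(A.shape[0],B.shape[0]),800,3),np.uint8)
A=A[:,:520];c[:A.shape[0],:A.shape[1]]=A
cv2.imwrite('pics/d1.png',cv2.imread('pics/b.png')); cv2.imwrite('pics/d0.png',A)
"
```

```text
(no output)
```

View pics/d0.png

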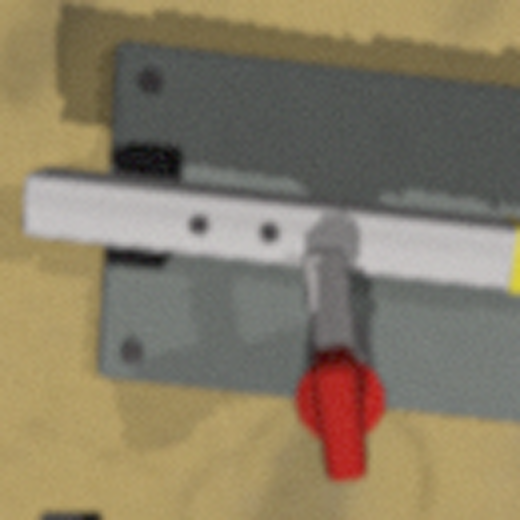

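View pics/d1.png

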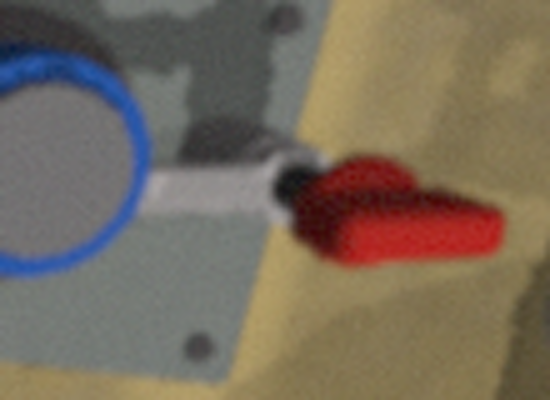

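View pics/w3_4.png

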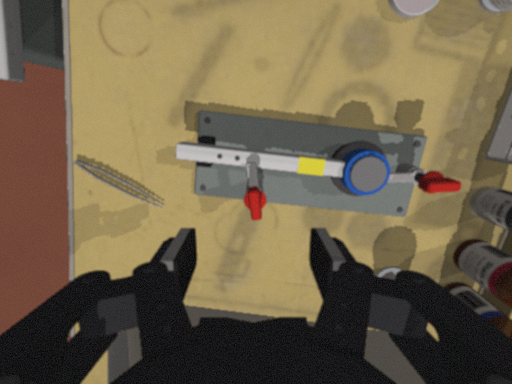

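Run:
```python
from m import q
q('w3_4',4,170,100,[('ktA',340,360,.093),('ktB',347,475,.093),('ktc',343,417,.093),('nl',118,42,.01),('nr',102,374,.01),('te1',30,172,.054),('te2',26,234,.054)])
q('w3_4',5,360,140,[('khA',348,241,.093),('khB',502,225,.093),('headc',35,157,.066)])
q('w3_4',1,0,0,[('fl',426,136,.01),('fr',406,215,.01),('band',312,165.5,.054)])
```

```text
w3_4 ktA [ 0.4636 -0.2262] [ 0.4638 -0.227   0.0898]
w3_4 ktB [ 0.4702 -0.257 ] [ 0.4703 -0.2571  0.0926]
w3_4 ktc [ 0.4667 -0.2412] [ 0.4668 -0.2414  0.0926]
w3_4 nl [ 0.3845 -0.1585] [ 0.3829 -0.1587  0.0008]
w3_4 nr [ 0.3898 -0.2653] [ 0.3896 -0.2658  0.0085]
w3_4 te1 [ 0.3717 -0.1959] [ 0.3713 -0.1962  0.0524]
w3_4 te2 [ 0.372  -0.2135] [ 0.3719 -0.2136  0.0536]
w3_4 khA [ 0.6387 -0.1976] [ 0.6393 -0.1978  0.0921]
w3_4 khB [ 0.668  -0.1898] [ 0.6686 -0.1899  0.0922]
w3_4 headc [ 0.5836 -0.1939] [ 0.5841 -0.1941  0.0647]
w3_4 fl [ 0.6695 -0.1474] [ 0.6761 -0.1473 -0.0009]
w3_4 fr [ 0.6758 -0.2531] [ 0.6817 -0.2558  0.0005]
w3_4 band [ 0.5258 -0.1987] [ 0.5257 -0.1986  0.0548]
```

>>> jog_arm --steps '[0.05,-0.008,0,0.012,-0.02,0.05,-0.016,0.001,0.035,-0.04,0.05,-0.024,0.001,0.06,-0.06,0.05,-0.0265,0.0015,0.085,-0.08,0.05,-0.0265,0.0015,0.108,-0.08,0.05,-0.0265,0.0015,0.128,-0.08,0.05,-0.0265,0.0015,0.143,-0.08,0.05,-0.0265,0.0015,0.151,-0.08,0.05,-0.0265,0.0015,0.154,-0.08,0.05,-0.0265,0.0015,0.154,-0.08]'

```text
clock: 3.5
position: [0.4671, -0.244, 0.0945]
ee_rot: [0.621, 0.784, 0.0, 0.0]
ft_force: [-0.1, 0.2, -1.0]
grip_width: 0.585
```

```bash
python3 -c "
from st import *
st(); snap('wrist','w4'); snap('side','s4'); crop('s4',240,130,380,270,4,'s4c'); st()"
```

```text
t 3.50 pos [ 0.4671 -0.244   0.0945] psi 0.2304 tilt [0.0002 0.0001] F [-0.1  0.2 -1. ] M [0.03 0.03 0.03] w 0.0500 q [-0.25  0.32  0.75  1.93 -0.26  0.99  0.85]
t 3.60 pos [ 0.4673 -0.2442  0.095 ] psi 0.2301 tilt [ 0.0011 -0.0001] F [0.7 0.2 0.6] M [ 0.02 -0.    0.04] w 0.0499 q [-0.25  0.32  0.75  1.93 -0.26  0.99  0.85]
```

View pics/w4.png

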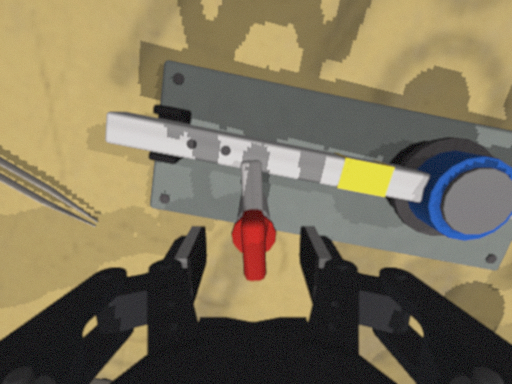

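View pics/s4c.png

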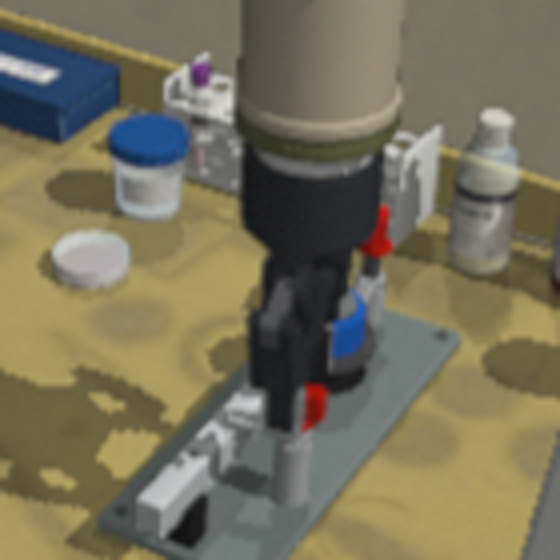

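```bash
python3 -c "
from st import *
print(proj('w4',[.4673,-.2442,.093]),proj('w4',[.4673,-.2442,.077]))
print(atz('w4',253,214,.093),atz('w4',255,278,.093),atz('w4',254.5,246,.093))"
```

```text
[254.9332 254.9125] [254.7091 240.6989]
[ 0.4615 -0.2235  0.093 ] [ 0.4703 -0.2568  0.093 ] [ 0.466  -0.2395  0.093 ]
```

```bash
python3 -c "
from st import *
crop('w4',215,195,295,295,6,'w4c')"
```

```text
(no output)
```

View pics/w4c.png

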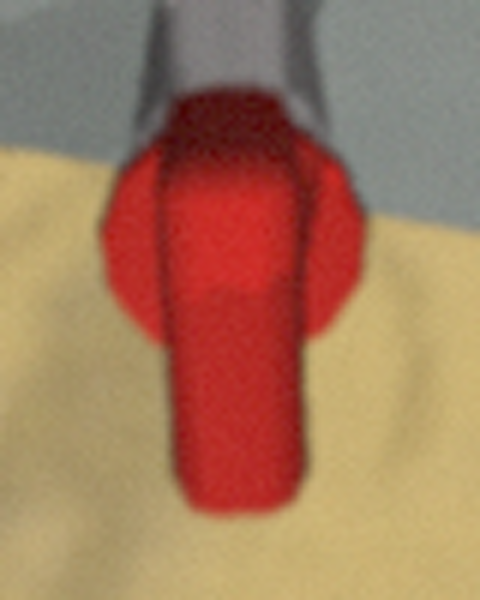

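```bash
python3 -c "
from st import *
print(atz('w4',253,222.5,.093),atz('w4',255,280.5,.093),atz('w4',254.2,251.5,.093),atz('w4',253.8,235,.073))"
```

```text
[ 0.4624 -0.2277  0.093 ] [ 0.4706 -0.2582  0.093 ] [ 0.4665 -0.2425  0.093 ] [ 0.4665 -0.2428  0.073 ]
```

>>> jog_arm --steps '[0.05,0.0015,-0.0005,0,-0.03,0.005,0.0015,-0.0005,0,-0.03,0.005,0.0015,-0.0005,0,-0.03,0.005,0.0015,-0.0005,0,-0.03,0.005,0.0015,-0.0005,0,-0.03,0.005,0.0015,-0.0005,0,-0.06,0.005,0.0015,-0.0005,0,-0.14,0.005,0.0015,-0.0005,0,-0.26,0.005,0.0015,-0.0005,0,-0.38,0.005,0.0015,-0.0005,0,-0.5]' --grip_force 35

```text
clock: 4.6
position: [0.4664, -0.243, 0.0947]
ee_rot: [0.405, 0.914, 0.0, 0.0]
ft_force: [1.3, 0.1, 3.8]
grip_width: 0.124
```

```bash
python3 -c "
from st import *
st()"
```

```text
t 4.60 pos [ 0.4664 -0.243   0.0947] psi 0.7362 tilt [ 0.0009 -0.0002] F [1.3 0.1 3.8] M [ 0.04 -0.31 -0.07] w 0.0106 q [-0.18  0.3   0.66  1.93 -0.22  0.99  1.32]
```

>>> jog_arm --steps '[0.005,0,0,0,-0.12,0.005,0,0,0,-0.24,0.005,0,0,0,-0.36,0.005,0,0,0,-0.48,0.005,0,0,0,-0.58,0.005,0,0,0,-0.66,0.005,0,0,0,-0.72,0.005,0,0,0,-0.77,0.005,0,0,0,-0.77,0.005,0,0,0,-0.77]'

```text
clock: 5.6
position: [0.466, -0.2439, 0.0947]
ee_rot: [0.037, 0.999, -0.0, 0.0]
ft_force: [1.3, -4.1, 4.7]
grip_width: 0.123
```

```bash
python3 -c "
from st import *
st(); snap('wrist','w5')"
```

```text
t 5.60 pos [ 0.466  -0.2439  0.0947] psi 1.4974 tilt [ 0.001  -0.0009] F [ 1.3 -4.1  4.7] M [-0.94 -0.24 -0.93] w 0.0105 q [-0.07  0.28  0.53  1.92 -0.17  0.98  2.03]
```

View pics/w5.png

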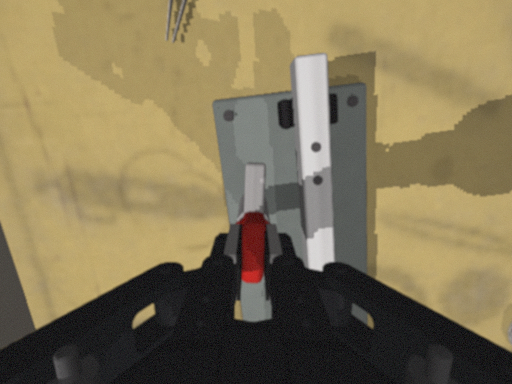

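>>> jog_arm --steps '[0.05,0,0,0,0,0.05,0,0,0,0,0.05,0,0,0,0,0.05,0,0,-0.015,0,0.05,0,0,-0.04,0,0.05,0,0,-0.07,0.12,0.05,0,0,-0.1,0.26,0.05,0,0,-0.12,0.4,0.05,0,0,-0.13,0.54,0.05,0,0,-0.13,0.68]'

```text
clock: 6.65
position: [0.4666, -0.2428, 0.2257]
ee_rot: [0.369, 0.929, 0.0, 0.001]
ft_force: [-0.0, 0.2, -0.9]
grip_width: 0.582
```

```bash
python3 -c "
from st import *
to(.655,-.196,.225,-1.31)"
```

```text
t 6.65 pos [ 0.4666 -0.2428  0.2257] psi 0.8148 tilt [ 0.002  -0.0001] F [-0.   0.2 -0.9] M [ 0.03 -0.    0.03] w 0.0497 q [-0.17  0.13  0.62  1.78 -0.08  1.25  1.28]
shift [-0.105   0.1633  0.0011] twist 2.1248
```

>>> jog_arm --steps '[0.05,-0.01,0.016,0,0.14,0.05,-0.025,0.039,0,0.28,0.05,-0.04,0.062,0,0.42,0.05,-0.055,0.086,0,0.56,0.05,-0.07,0.109,0,0.7,0.05,-0.085,0.132,0,0.84,0.05,-0.095,0.148,0,0.98,0.05,-0.102,0.159,0,1.12,0.05,-0.105,0.163,0,1.26,0.05,-0.105,0.163,0,1.4]'

```text
clock: 7.65
position: [0.6545, -0.1942, 0.2233]
ee_rot: [0.881, 0.474, -0.001, -0.0]
ft_force: [-0.2, 0.2, 0.2]
grip_width: 0.58
```

>>> jog_arm --steps '[0.05,0,0,0,0.14,0.05,0,0,0.005,0.28,0.05,0,0,0.01,0.42,0.05,0,0,0.015,0.56,0.05,0,0,0.02,0.68,0.05,0,0,0.025,0.73,0.05,0,0,0.03,0.73,0.05,0,0,0.03,0.73,0.05,0,0,0.03,0.73,0.05,0,0,0.03,0.73]'

```text
clock: 8.65
position: [0.654, -0.1953, 0.1946]
ee_rot: [0.991, 0.13, 0.0, -0.0]
ft_force: [0.5, -0.2, 0.2]
grip_width: 0.587
```

```bash
python3 -c "
from st import *
st(); snap('wrist','w6')"
```

```text
t 8.65 pos [ 0.654  -0.1953  0.1946] psi -1.3092 tilt [0.0004 0.0002] F [ 0.5 -0.2  0.2] M [-0.05  0.01 -0.01] w 0.0501 q [-0.37  0.64  0.9   1.4  -0.5   1.35 -0.76]
```

View pics/w6.png

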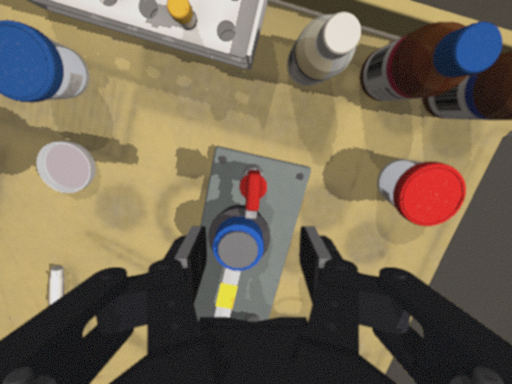

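```bash
python3 -c "
from st import *
crop('w6',215,150,295,250,6,'w6c'); print(proj('w6',[.654,-.1953,.093]))"
```

```text
[253.2818 194.5168]
```

View pics/w6c.png

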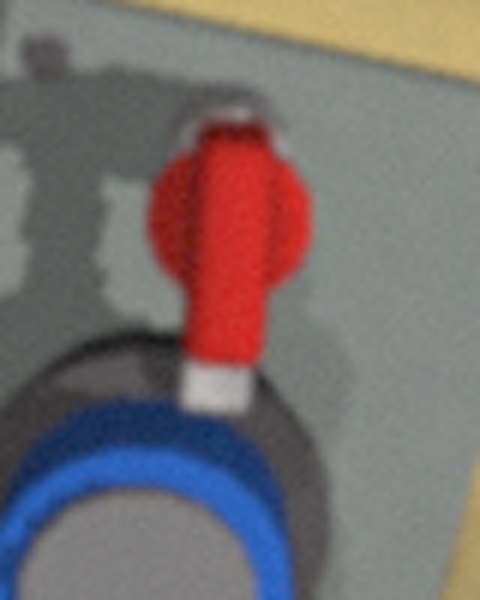

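```bash
python3 -c "
from st import *
from m import q
q('w6',6,215,150,[('far',237,140,.093),('near',226,362,.093),('c',232,250,.093),('disc',230,222,.073)])
q('w6',1,0,0,[('head',239,246,.066)])
to(.6548,-.1945,.0945,-1.31)
"
```

```text
w6 far [ 0.6719 -0.1912] [ 0.6713 -0.1914  0.0898]
w6 near [ 0.6406 -0.198 ] [ 0.6402 -0.1981  0.0917]
w6 c [ 0.6567 -0.1945] [ 0.6565 -0.1946  0.0923]
w6 disc [ 0.6554 -0.1946] [ 0.6602 -0.1933  0.0916]
w6 head [ 0.5918 -0.1975] [ 0.5916 -0.1975  0.0656]
t 8.70 pos [ 0.6541 -0.1954  0.1946] psi -1.3095 tilt [0.0005 0.0001] F [ 0.9 -0.6  0.1] M [ 0.01 -0.01 -0.04] w 0.0500 q [-0.37  0.64  0.9   1.4  -0.5   1.35 -0.76]
shift [ 0.0009 -0.0006  0.1001] twist 0.0005
```

>>> jog_arm --steps '[0.05,0.002,0,0.015,0.04,0.05,0.002,0,0.035,0.04,0.05,0.002,0,0.055,0.04,0.05,0.002,0,0.075,0.04,0.05,0.002,0,0.09,0.04,0.05,0.002,0,0.098,0.04,0.05,0.002,0,0.1,0.04,0.05,0.002,0,0.1,0.04,0.005,0.002,0,0.1,0.04,0.005,0.002,0,0.1,0.04]'

```text
clock: 9.7
position: [0.6563, -0.1949, 0.0951]
ee_rot: [0.994, 0.11, 0.001, 0.0]
ft_force: [-0.3, 0.6, -0.9]
grip_width: 0.259
```

```bash
python3 -c "
from st import *
st();snap('wrist','w7')"
```

```text
t 9.70 pos [ 0.6563 -0.1949  0.0951] psi -1.3500 tilt [ 0.0012 -0.0001] F [-0.3  0.6 -0.9] M [-0.1   0.02  0.02] w 0.0221 q [-0.35  0.73  0.85  1.49 -0.57  1.19 -0.75]
```

View pics/w7.png

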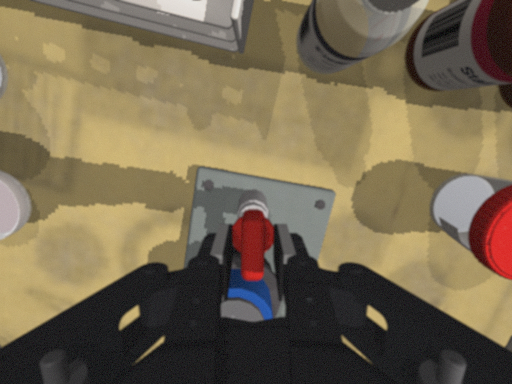

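>>> jog_arm --steps '[0.005,0,0,0,0,0.005,0,0,0,0,0.005,0,0,0,-0.05,0.005,0,0,0,-0.15,0.005,0,0,0,-0.27,0.005,0,0,0,-0.39,0.005,0,0,0,-0.51,0.005,0,0,0,-0.63,0.005,0,0,0,-0.75,0.005,0,0,0,-0.87]'

```text
clock: 10.75
position: [0.6561, -0.1948, 0.095]
ee_rot: [0.854, 0.521, 0.0, 0.0]
ft_force: [-2.4, 0.7, 6.1]
grip_width: 0.129
```

>>> jog_arm --steps '[0.005,0,0,0,-0.12,0.005,0,0,0,-0.22,0.005,0,0,0,-0.3,0.005,0,0,0,-0.36,0.005,0,0,0,-0.4,0.005,0,0,0,-0.42,0.005,0,0,0,-0.42,0.005,0,0,0,-0.42,0.005,0,0,0,-0.42,0.005,0,0,0,-0.42]'

```text
clock: 11.75
position: [0.6561, -0.1948, 0.0951]
ee_rot: [0.729, 0.685, 0.001, 0.0]
ft_force: [-1.1, 2.1, 6.5]
grip_width: 0.124
```

```bash
python3 -c "
from st import *
st();snap('wrist','w8')"
```

```text
t 11.75 pos [ 0.6561 -0.1948  0.0951] psi -0.0616 tilt [0.0008 0.0007] F [-1.1  2.1  6.5] M [ 0.37  0.39 -1.  ] w 0.0106 q [-0.18  0.63  0.58  1.48 -0.37  1.14  0.4 ]
```

View pics/w8.png

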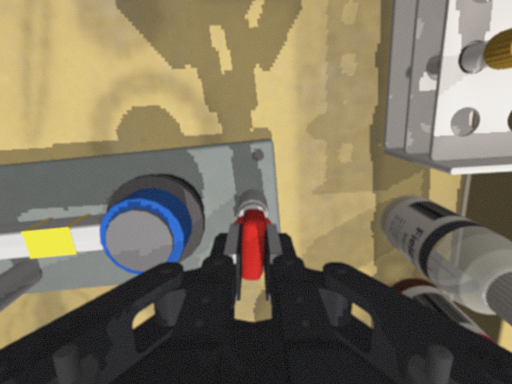

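>>> jog_arm --steps '[0.05,0,0,0,0,0.05,0,0,0,0,0.05,0,0,0,0,0.05,0,0,-0.015,0,0.05,0,0,-0.04,0,0.05,0,0,-0.07,0.12,0.05,0,0,-0.1,0.26,0.05,0,0,-0.115,0.4,0.05,0,0,-0.12,0.54,0.05,0,0,-0.12,0.68]'

```text
clock: 12.8
position: [0.6564, -0.195, 0.2169]
ee_rot: [0.916, 0.401, 0.001, 0.001]
ft_force: [0.9, -0.3, -0.5]
grip_width: 0.583
```

```bash
python3 -c "
from st import *
to(.526,-.1995,.215,-1.534)
print(manip.get_obs()['clock'])"
```

```text
t 12.80 pos [ 0.6564 -0.195   0.2169] psi -0.7456 tilt [ 0.0028 -0.0003] F [ 0.9 -0.3 -0.5] M [ 0.04  0.01 -0.01] w 0.0498 q [-0.29  0.57  0.77  1.36 -0.4   1.36 -0.26]
shift [-0.0918 -0.0928  0.0015] twist 0.7884
12.8
```

>>> jog_arm --steps '[0.05,-0.012,-0.012,0,0.12,0.05,-0.032,-0.032,0,0.26,0.05,-0.052,-0.053,0,0.4,0.05,-0.072,-0.073,0,0.54,0.05,-0.086,-0.087,0,0.66,0.05,-0.092,-0.093,0,0.74,0.05,-0.092,-0.093,0,0.79,0.05,-0.092,-0.093,0,0.79,0.05,-0.092,-0.093,0,0.79,0.05,-0.092,-0.093,0,0.79]'

```text
clock: 13.8
position: [0.5254, -0.2, 0.2146]
ee_rot: [1.0, 0.021, 0.0, -0.0]
ft_force: [-0.3, 0.2, 0.6]
grip_width: 0.587
```

```bash
python3 -c "
from st import *
st();snap('wrist','w9')
snap('scene','s9');crop('s9',240,170,370,290,5,'s9c')"
```

```text
t 13.80 pos [ 0.5254 -0.2     0.2146] psi -1.5286 tilt [0.0003 0.    ] F [-0.3  0.2  0.6] M [-0.06  0.04 -0.01] w 0.0501 q [-0.57  0.33  1.04  1.72 -0.3   1.26 -0.99]
```

View pics/w9.png

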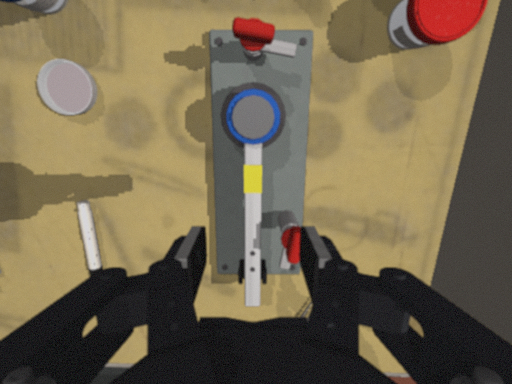

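View pics/s9c.png

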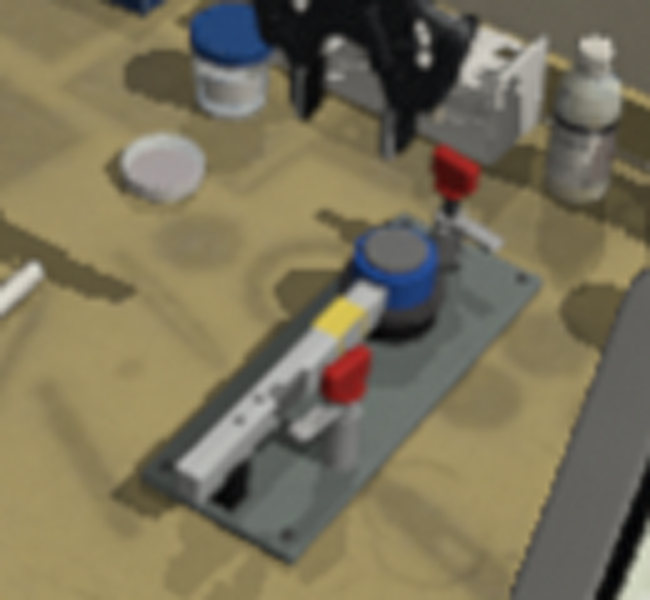

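```bash
python3 -c "
from st import *
crop('w9',215,80,295,210,4.6,'w9c')"
```

```text
(no output)
```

View pics/w9c.png

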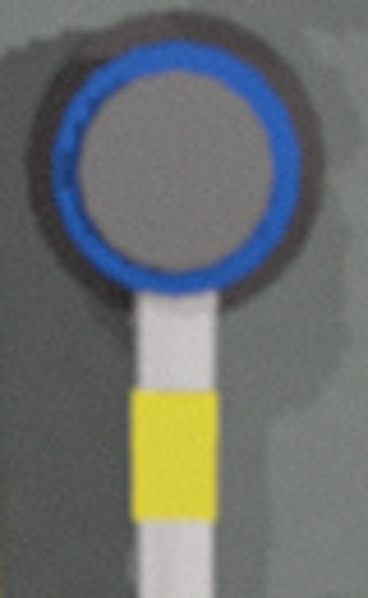

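```bash
python3 -c "
from st import *
from m import q
q('w9',4.6,215,80,[('band',174.5,456,.054),('b1',176,390,.054),('b2',174,521,.054),('head',175,168,.066)])
q('w9',1,0,0,[('tail',252.5,305,.054),('kt1',288,262,.066)])
print(proj('w9',[.5258,-.1995,.054]))
to(.526,-.1995,.040,-1.533)
"
```

```text
w9 band [ 0.5249 -0.1996] [ 0.5249 -0.1996  0.0541]
w9 b1 [ 0.5399 -0.1993] [ 0.54   -0.1993  0.0546]
w9 b2 [ 0.5097 -0.2001] [ 0.5092 -0.2001  0.0524]
w9 head [ 0.5877 -0.1971] [ 0.5877 -0.1971  0.066 ]
w9 tail [ 0.3726 -0.2059] [ 0.3724 -0.206   0.0537]
w9 kt1 [ 0.4373 -0.2415] [ 0.4518 -0.2373  0.0917]
[252.4838 177.8817]
t 13.90 pos [ 0.5253 -0.2001  0.2144] psi -1.5293 tilt [-0. -0.] F [-0.4 -0.3  0.2] M [-0.01  0.01  0.  ] w 0.0503 q [-0.57  0.33  1.04  1.72 -0.3   1.26 -0.99]
shift [ 0.0007 -0.0005  0.1744] twist 0.0037
```

>>> jog_arm --steps '[0.05,0,0,0.015,0,0.05,0,0,0.04,0,0.05,0,0,0.065,0,0.05,0,0,0.09,0,0.05,0,0,0.112,0,0.05,0,0,0.132,0,0.05,0,0,0.15,0,0.05,0,0,0.164,0,0.05,0,0,0.172,0,0.05,0,0,0.1745,0]'

```text
clock: 14.9
position: [0.5247, -0.2, 0.0389]
ee_rot: [1.0, 0.02, -0.001, -0.0]
ft_force: [0.2, 0.5, 0.2]
grip_width: 0.584
```

```bash
python3 -c "
from st import *
snap('wrist','w10');snap('side','s10');crop('s10',230,130,380,280,4,'s10c');st()"
```

```text
t 15.00 pos [ 0.5252 -0.2001  0.0398] psi -1.5300 tilt [-0.0001 -0.0001] F [-0.3 -0.8 -0.5] M [-0.04 -0.05  0.03] w 0.0500 q [-0.41  0.55  0.87  1.87 -0.51  0.95 -0.84]
```

View pics/w10.png

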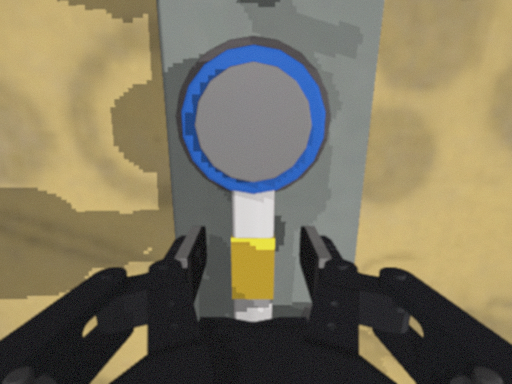

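View pics/s10c.png

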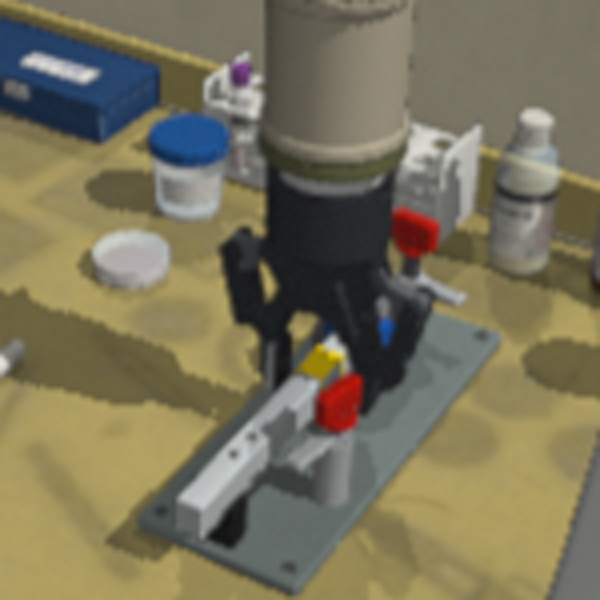

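```bash
python3 -c "
from st import *
print(atz('w10',253,238,.054),atz('w10',253,299,.054),proj('w10',[.5252,-.2001,.054]))"
```

```text
[ 0.5398 -0.1992  0.054 ] [ 0.51   -0.2005  0.054 ] [253.6207 268.8416]
```

>>> jog_arm --steps '[0.01,0,0,0,0,0.01,0,0,0,0,0.01,0,0,0,0,0.01,0,0,0,0,0.01,0,0,0,0,0.01,0,0,0,0,0.01,0,0,0,0,0.01,0,0,0,0,0.01,0,0,0,0,0.01,0,0,0,0]' --grip_force 90

```text
clock: 16.0
position: [0.5257, -0.2, 0.0406]
ee_rot: [1.0, 0.02, 0.001, -0.0]
ft_force: [-2.0, 2.1, 5.6]
grip_width: 0.197
```

```bash
python3 -c "
from st import *
st()"
```

```text
t 16.00 pos [ 0.5257 -0.2     0.0406] psi -1.5300 tilt [0.0012 0.0003] F [-2.   2.1  5.6] M [ 0.21  0.28 -0.1 ] w 0.0168 q [-0.41  0.55  0.87  1.87 -0.51  0.96 -0.84]
```

>>> jog_arm --steps '[0.01,0,0,-0.003,0,0.01,0,0,-0.009,0,0.01,0,0,-0.018,0,0.01,0,0,-0.03,0,0.01,0,0,-0.045,0,0.01,0,0,-0.062,0,0.01,0,0,-0.08,0,0.01,0,0,-0.097,0,0.01,0,0,-0.111,0,0.01,0,0,-0.12,0]'

```text
clock: 17.0
position: [0.5255, -0.2002, 0.1616]
ee_rot: [1.0, 0.02, 0.001, -0.0]
ft_force: [0.2, -0.8, -5.5]
grip_width: 0.193
```

```bash
python3 -c "
from st import *
snap('side','s11');snap('wrist','w11');crop('s11',200,90,380,270,3.3,'s11c');st()"
```

```text
t 17.10 pos [ 0.5258 -0.2002  0.1612] psi -1.5299 tilt [0.0021 0.0001] F [-0.1 -0.1 -4.9] M [-0.04 -0.01  0.02] w 0.0164 q [-0.53  0.39  1.    1.78 -0.36  1.16 -0.95]
```

View pics/s11c.png

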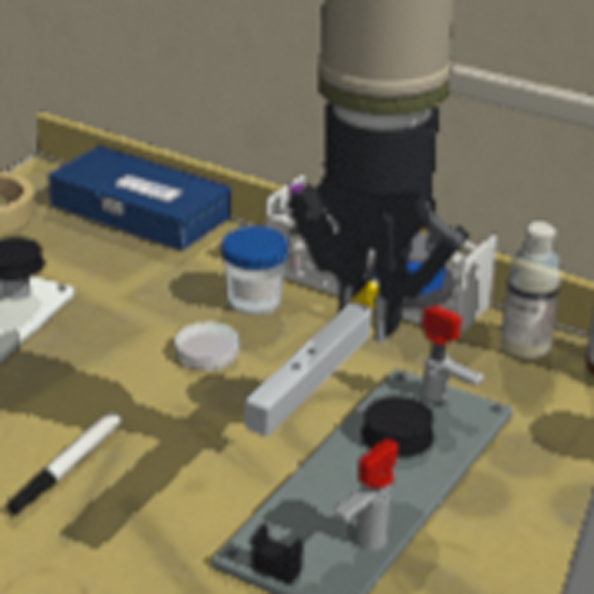

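View pics/w11.png

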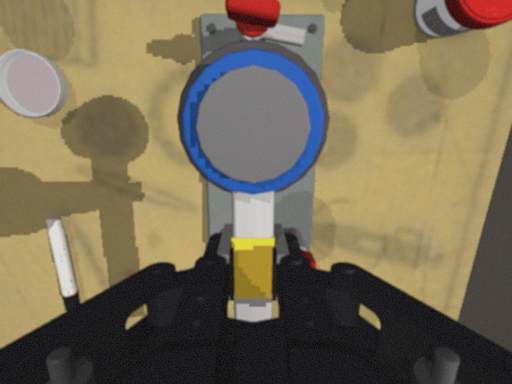

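>>> jog_arm --steps '[0.01,0,-0.005,-0.006,0,0.01,-0.001,-0.02,-0.014,0,0.01,-0.002,-0.045,-0.024,0,0.01,-0.004,-0.075,-0.034,0,0.01,-0.005,-0.11,-0.043,0,0.01,-0.006,-0.145,-0.051,0,0.01,-0.008,-0.178,-0.056,0,0.01,-0.009,-0.207,-0.059,0,0.01,-0.01,-0.23,-0.06,0,0.01,-0.01,-0.24,-0.06,0]'

```text
clock: 18.1
position: [0.5048, 0.0422, 0.2195]
ee_rot: [1.0, 0.022, -0.0, -0.0]
ft_force: [-0.6, -0.2, -5.1]
grip_width: 0.197
```

>>> jog_arm --steps '[0.01,0,0,0,0,0.01,0,0,0,0,0.01,0,0,0,0,0.01,0,0,0,0,0.01,0,0,0,0,0.01,0,0,0,0,0.01,0,0,0,0,0.01,0,0,0,0,0.01,0,0,0,0,0.01,0,0,0,0]'

```text
clock: 19.1
position: [0.5054, 0.0394, 0.2198]
ee_rot: [1.0, 0.02, -0.0, -0.0]
ft_force: [0.1, -0.7, -5.5]
grip_width: 0.194
```

```bash
python3 -c "
from st import *
st();snap('wrist','w12');st()"
```

```text
t 19.10 pos [0.5054 0.0394 0.2198] psi -1.5299 tilt [-0.      0.0001] F [ 0.1 -0.7 -5.5] M [ 0.02 -0.01 -0.03] w 0.0166 q [-1.1   0.11  1.01  1.85 -0.1   1.24 -1.6 ]
t 19.15 pos [0.5054 0.0395 0.2198] psi -1.5299 tilt [-0.      0.0001] F [ 0.2 -0.2 -4.8] M [ 0.03  0.   -0.05] w 0.0167 q [-1.1   0.11  1.01  1.85 -0.1   1.24 -1.6 ]
```

View pics/w12.png

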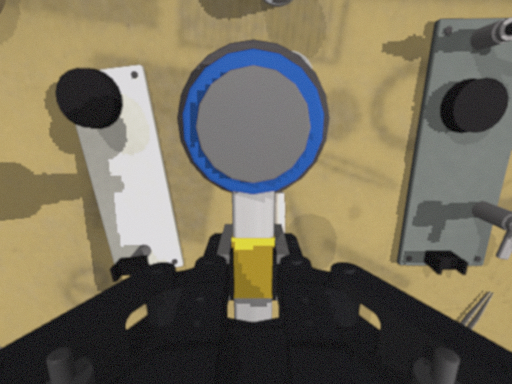

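```bash
python3 -c "
from st import *
crop('w12',45,55,195,280,2.6,'w12c'); crop('w12',95,235,195,275,7,'w12d')"
```

```text
(no output)
```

View pics/w12c.png

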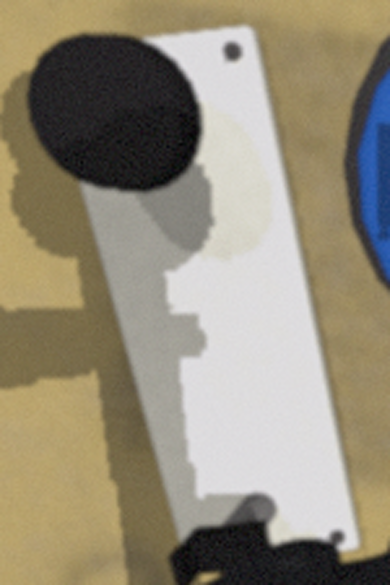

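View pics/w12d.png

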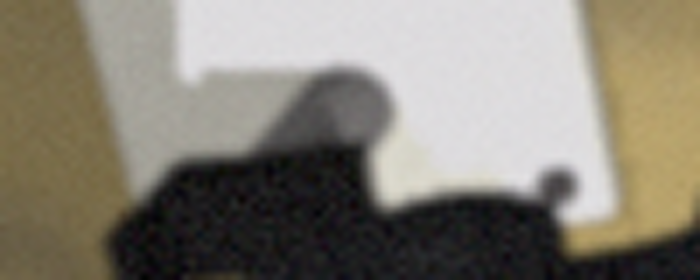

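Run:
```python
from h import *
np.set_printoptions(precision=4,suppress=True)
def cloud(fn):
    z=np.load('pics/%s.npz'%fn);d=z['d'];K=z['mtx'];k=float(z['k1'])
    vv,uu=np.mgrid[0:384,0:512]
    p=cv2.undistortPoints(np.stack([uu,vv],-1).reshape(-1,1,2).astype(float),K,np.array([k,0,0,0.])).reshape(-1,2)
    dd=d.reshape(-1); c=np.c_[p*dd[:,None],dd]; Ti=np.linalg.inv(z['T']); w=c@Ti[:3,:3].T+Ti[:3,3]
    w[dd<=0]=9; return w
for fn in ['w12','w1','scene0','side0']:
    w=cloud(fn)
    m=(abs(w[:,0]-.573)<.05)&(abs(w[:,1]-.2)<.05)&(w[:,2]>.048)&(w[:,2]<.064)
    s=w[m].astype(np.float32); c,r=cv2.minEnclosingCircle(s[:,:2]); 
    b=cv2.minAreaRect(s[:,:2])
    print(fn,'seat',len(s),s.mean(0),'circ',c,r,'rect',b, 'bbox', s.min(0),s.max(0))
    m=(abs(w[:,0]-.39)<.03)&(abs(w[:,1]-.17)<.04)&(w[:,2]>.06)&(w[:,2]<.072)
    s=w[m]; print(' tines',len(s),s[s[:,1]>.17].mean(0),s[s[:,1]<=.17].mean(0) if (s[:,1]<=.17).any() else '', s.min(0),s.max(0))
```

```text
Traceback (most recent call last):
cv2.error: OpenCV(4.12.0) /io/opencv/modules/imgproc/src/shapedescr.cpp:201: error: (-215:Assertion failed) count >= 0 && (depth == CV_32F || depth == CV_32S) in function 'minEnclosingCircle'
```

```bash
cat > seat.py <<'E'
from h import *
import sys
np.set_printoptions(precision=4,suppress=True)
def cloud(fn):
    z=np.load('pics/%s.npz'%fn);d=z['d'];K=z['mtx'];k=float(z['k1'])
    vv,uu=np.mgrid[0:384,0:512]
    p=cv2.undistortPoints(np.stack([uu,vv],-1).reshape(-1,1,2).astype(float),K,np.array([k,0,0,0.])).reshape(-1,2)
    dd=d.reshape(-1); c=np.c_[p*dd[:,None],dd]; Ti=np.linalg.inv(z['T']); w=c@Ti[:3,:3].T+Ti[:3,3]
    w[dd<=0]=9; return w
for fn in ['w12','w1','scene0','side0']:
    w=cloud(fn)
    m=(abs(w[:,0]-.573)<.05)&(abs(w[:,1]-.2)<.05)&(w[:,2]>.048)&(w[:,2]<.064)
    s=w[m]; c,r=cv2.minEnclosingCircle(np.ascontiguousarray(s[:,:2],np.float32).reshape(-1,1,2)) 
    print(fn,'seat',len(s),s.mean(0),'circ',np.array(c),r, 'bbox', s.min(0),s.max(0))
    m=(abs(w[:,0]-.39)<.03)&(abs(w[:,1]-.17)<.04)&(w[:,2]>.06)&(w[:,2]<.072)
    s=w[m]
    if len(s): print(' tines',len(s),s[s[:,1]>.17].mean(0),s[s[:,1]<=.17].mean(0) if (s[:,1]<=.17).any() else '', s.min(0),s.max(0))
E
python3 seat.py
```

```text
w12 seat 2804 [0.5777 0.2057 0.0544] circ [0.5772 0.2063] 0.02857895754277706 bbox [0.5496 0.1783 0.048 ] [0.6049 0.2344 0.0568]
 tines 157 [0.3915 0.1901 0.064 ] [0.4009 0.1617 0.0641] [0.3821 0.159  0.0601] [0.4038 0.1944 0.0673]
w1 seat 1797 [0.5766 0.2062 0.0544] circ [0.5771 0.2057] 0.02845320664346218 bbox [0.5491 0.1778 0.048 ] [0.604  0.234  0.0567]
 tines 190 [0.3906 0.191  0.0646] [0.3951 0.1624 0.0645] [0.3813 0.1583 0.0608] [0.4037 0.1941 0.0672]
scene0 seat 131 [0.5774 0.2013 0.0545] circ [0.5785 0.2022] 0.030267730355262756 bbox [0.5491 0.1744 0.0483] [0.6082 0.2305 0.06  ]
 tines 21 [0.3899 0.1874 0.0632] [0.3956 0.1591 0.0635] [0.3819 0.1564 0.0601] [0.4036 0.1928 0.0703]
side0 seat 168 [0.5732 0.2038 0.0546] circ [0.5771 0.2057] 0.031239062547683716 bbox [0.546  0.1783 0.0481] [0.6045 0.2345 0.0586]
 tines 36 [0.388  0.1903 0.0634] [0.3924 0.1608 0.0646] [0.3791 0.1578 0.0601] [0.4014 0.1943 0.0687]
```

>>> jog_arm --steps '[0.01,0,-0.004,0,-0.005,0.01,0.002,-0.014,0,-0.015,0.01,0.004,-0.032,0.002,-0.03,0.01,0.007,-0.055,0.006,-0.05,0.01,0.009,-0.08,0.012,-0.066,0.01,0.012,-0.105,0.02,-0.082,0.01,0.014,-0.126,0.028,-0.096,0.01,0.016,-0.142,0.036,-0.107,0.01,0.017,-0.152,0.044,-0.114,0.01,0.0173,-0.156,0.05,-0.116]'

```text
clock: 20.15
position: [0.5161, 0.1969, 0.1688]
ee_rot: [0.997, 0.079, -0.0, 0.0]
ft_force: [-0.0, -0.1, -4.5]
grip_width: 0.196
```

>>> jog_arm --steps '[0.01,0,0,0.005,0,0.01,0,0,0.013,0,0.01,0,0,0.023,0,0.01,0,0,0.034,0,0.01,0,0,0.044,0,0.01,0,0,0.052,0,0.01,0,0,0.057,0,0.01,0,0,0.059,0,0.01,0,0,0.059,0,0.01,0,0,0.059,0]'

```text
clock: 21.15
position: [0.5166, 0.1961, 0.1111]
ee_rot: [0.997, 0.078, 0.0, -0.0]
ft_force: [0.5, -0.6, -3.9]
grip_width: 0.202
```

```bash
python3 -c "
from st import *
st();snap('wrist','w13');snap('side','s13');snap('scene','c13');st();crop('s13',110,90,290,250,4,'s13c');crop('c13',150,100,310,260,3.7,'c13c')"
```

```text
t 21.15 pos [0.5166 0.1961 0.1111] psi -1.4140 tilt [0.0005 0.0003] F [ 0.5 -0.6 -3.9] M [ 0.05  0.01 -0.04] w 0.0172 q [-1.14  0.38  0.83  1.85 -0.32  1.05 -1.59]
t 21.30 pos [0.5165 0.1961 0.1111] psi -1.4139 tilt [0.0005 0.0005] F [ 0.   0.8 -5.2] M [ 0.01 -0.02 -0.02] w 0.0169 q [-1.14  0.38  0.83  1.85 -0.32  1.05 -1.59]
```

View pics/w13.png

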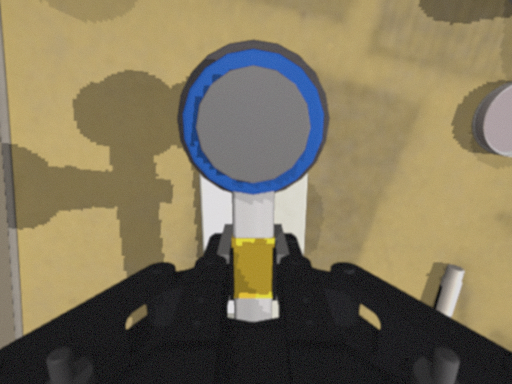

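View pics/s13c.png

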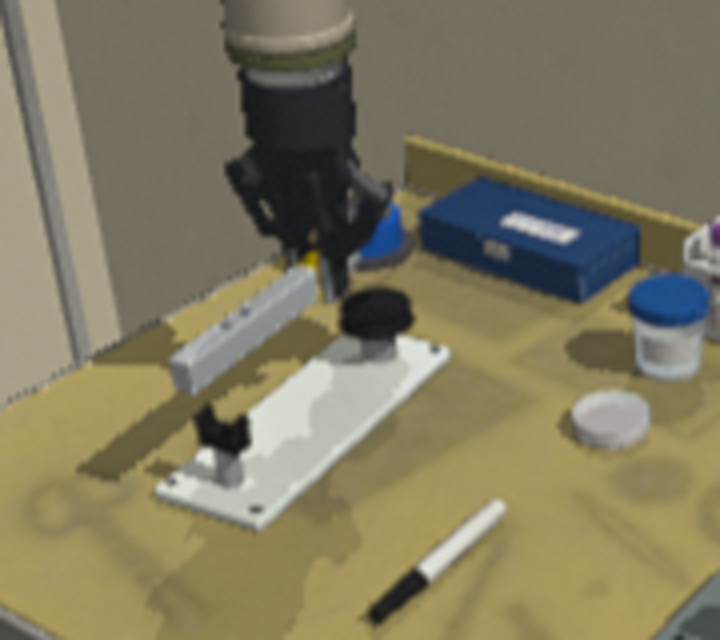

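View pics/c13c.png

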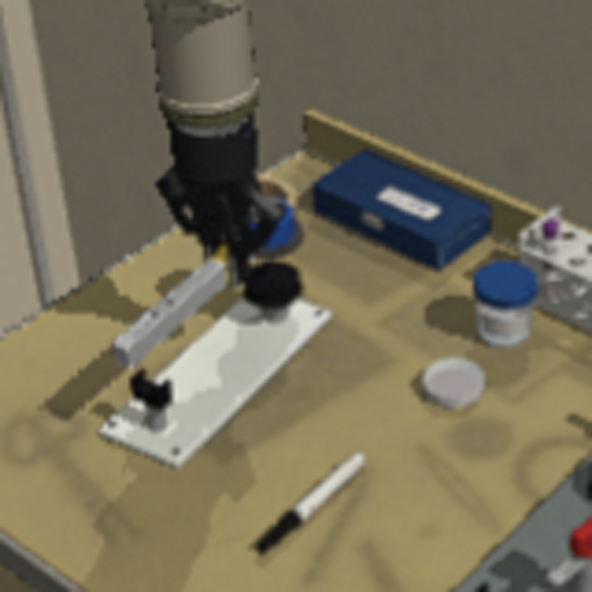

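```bash
sed -i '/^for fn/,$d' seat.py
python3 - <<'E'
from seat import *
for fn in ['s13','c13']:
    w=cloud(fn); a=np.array([np.cos(.157),np.sin(.157)]); n=np.array([-a[1],a[0]])
    r=w[:,:2]-[.5163,.196]; u=r@a; v=r@n
    m=(u>-.165)&(u<-.02)&(abs(v)<.014)&(w[:,2]>.121)&(w[:,2]<.135); t=m
    print(fn,m.sum(),'u',u[m].min(),u[m].max(),'v',np.percentile(v[m],[2,50,98]),'fit v/u',np.polyfit(u[m],v[m],1),'fit z/u',np.polyfit(u[m],w[m,2],1),'z',np.median(w[m,2]))
# held head in wrist cam
w=cloud('w13'); r=w[:,:2]-[.5163,.196];u=r@a;v=r@n
m=(np.hypot(u-.062,v)<.045)&(w[:,2]>.128)&(w[:,2]<.15); s=w[m]
c,rr=cv2.minEnclosingCircle(np.ascontiguousarray(s[:,:2],np.float32).reshape(-1,1,2)); print('head',c,rr,s[:,2].mean(), np.polyfit(u[m],w[m,2],1),np.polyfit(v[m],w[m,2],1))
E
```

```text
s13 211 u -0.15697761636703433 -0.020288376544690116 v [-0.0085 -0.0017  0.0092] fit v/u [-0.0045 -0.0012] fit z/u [0.0024 0.1249] z 0.12480843036272726
c13 150 u -0.15486850781996375 -0.020764112806919994 v [-0.0121 -0.0036  0.0057] fit v/u [-0.0042 -0.0034] fit z/u [0.0009 0.1239] z 0.12370640540122568
head (0.5768633484840393, 0.20614327490329742) 0.02620895579457283 0.13440667695209588 [-0.014   0.1353] [0.0004 0.1344]
```

```bash
python3 -c "
from st import *
crop('c13',250,170,370,290,5,'c13d')
st();print(manip.hand_in())"
```

```text
t 21.30 pos [0.5165 0.1961 0.1111] psi -1.4139 tilt [0.0005 0.0005] F [ 0.   0.8 -5.2] M [ 0.01 -0.02 -0.02] w 0.0169 q [-1.14  0.38  0.83  1.85 -0.32  1.05 -1.59]
the job is handed in; nothing more can be done
None
```

View pics/c13d.png

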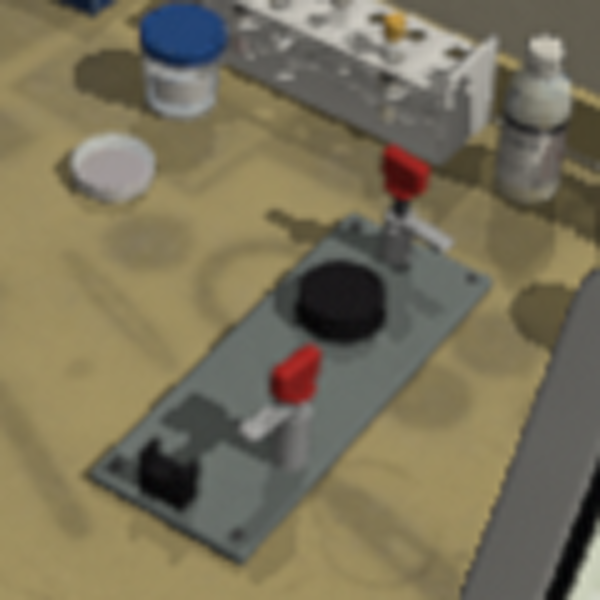

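I turned both knobs anticlockwise to their stops and lifted the mixer arm by its yellow band. I carried it level to the stand, where the gripper still holds it. The job was handed in at 21.3 s.

**Knobs:** Each reached its stop, with about 1 N m of reaction against roughly 0.07 N m while turning. The last picture shows both claws clear of the dock seat and fork.

**Position over the stand:** By wrist-camera depth the head is at (0.577, 0.206), and the seat at (0.577, 0.206). The bar's direction agrees with the stand's to within about 0.005 rad. At the tail, the side camera put the bar within 2 mm of the stand's line, but the scene camera put it 3–4 mm off. That camera also read the stand itself 3–4 mm to the same side, so I took it as its calibration offset.

**Height and level:** The arm's underside is about 0.100 m above the bench. That is about 45 mm above the seat and 35 mm above the fork tines, a compromise because "4 cm clear above the stand" could mean either. The fitted slope along the bar is under 0.003. A rougher fit on the head gave 0.014.

**Bystanders:** Nothing touched them, and those in the last pictures look unmoved. I did not re-measure each one.

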